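# Clamp a phone back in the sloped repair fixture

## Task

Load the opened phone back that lies on the bench (black, with a green circuit board at one end) into the blue and grey sloped fixture: tuck one of its short ends under the fixed lip at the low end, then lower the other end so that it lies flat on the bed between the lip and the upper step. Once it lies there, roll the orange thumbwheel towards the low end until the steel catch is fully out over the upper end. Leave the tape roll, the red screwdriver and the tub of cotton buds where they are.

Things in the scene. Friction and masses are not known exactly. Their poses are not given: they have to be found in the camera images.
- phone_center (a point): centre of the opened phone back (black, with a green circuit board at one end), half-way up its solid body of 112 (own x) x 54 (own y) x 6 mm (z); chips standing up to 3 mm higher are not solid. About 0.06 kg. Starts flat on the bench, open side up. Grasp it across the 54 mm, mid-way along its long edges. Either short end may go under the lip.
- bed: bed of the fixture, fixed to the bench. Origin: centre of its flat top face, 64 mm above the bench. x runs up the slope (22 degrees; low end towards the robot, save for yaw), y across, z square to the bed. The bed is 36 mm wide and 8 thick between the guides, so fingers at the phone's long edges are free beside it for x = -38 to 37 mm. Seated, the phone's centre is at x = -1.5 to 2, y = -2 to 2, z = 3 mm.
- lip (a point): middle of the inner edge of the fixed blue retaining lip's underside at the low end: x = -50.5, z = 11 mm in the bed frame. The lip covers x = -57.5 to -50.5, y = -25 to 25, and is 3.5 mm thick; the stop face behind it is at x = -57.5. Side guides with inner faces at y = -29 and 29 and tops at z = 7 mm stand at x = -61 to -39 and x = 38 to 60.
- step (a point): middle of the top edge of the blue upper step that ends the pocket: x = 58, z = 6 mm in the bed frame (pocket 115.5 mm long). The head behind it reaches x = 64 to 122, y = -31 to 31, top z = 18 mm.
- wheel_top (a point): crown of the orange thumbwheel, at x = 96, y = 0, z = 28 mm in the bed frame. 40 mm across, 10 wide, axle along bed y; it stands 10 mm out of the head. It does not give. It turns by friction under a fingertip pressed on lightly (2 to 15 N) and drawn down the slope (bed -x); 16 mm of rim travel moves it fully, at about 1 N. It stays where left.
- catch (a joint): travel of the steel catch plate (orange stripe) at the upper end, driven by the thumbwheel: 0 = drawn back (edge at bed x = 60 mm), 0.012 m = fully out (edge at bed x = 48 mm, over the phone's end). Starts at 0. Underside at bed z = 10.5 mm, 3 mm thick, 30 mm wide.
- tape_roll: roll of amber tape, 52 mm across, 12 mm high, lying on the bench; origin at the centre of its underside. Leave alone.
- red_screwdriver: red screwdriver, 147 mm long (own y), 13 mm thick, lying on the bench; origin at the centre of its underside. Leave alone.
- bud_tub: round clear tub of pink cotton buds, 77 mm across, 80 mm high; origin at the centre of its underside. Leave alone.
Not all that is in view belongs to the job. Leave any turquoise or yellow look-alike of the part that bears phone_center alone.

How it is judged:
On the way, in this order (a step that is already met when the one before it is completed fails the run):
1. the phone back lies flat in the pocket, one end under the lip, the catch still drawn back (x of phone_center in the frame of bed between -0.004 and 0.004 m and y of phone_center in the frame of bed between -0.004 and 0.004 m and z of phone_center in the frame of bed between 0.001 and 0.0048 m and angle between the z axis of phone_center and the z axis of bed, either way round below 0.035 rad and angle between the x axis of phone_center and the x axis of bed, either way round below 0.08 rad and value of joint catch below 0.004 m), for 0.2 s.
2. the catch is fully out over the phone's upper end (value of joint catch above 0.0105 m), for 0.2 s.
At the end, for the whole second after the job is handed in: The phone back rests flat on the bed between lip and step (centre within 4 mm of the bed's centre along and across, 1 to 4.8 mm above the bed, level with it within 0.035 rad, lengthwise within 0.08 rad, either way round), at rest and released, and the catch is out by more than 10.5 of its 12 mm (x of phone_center in the frame of bed between -0.004 and 0.004 m and y of phone_center in the frame of bed between -0.004 and 0.004 m and z of phone_center in the frame of bed between 0.001 and 0.0048 m and angle between the z axis of phone_center and the z axis of bed, either way round below 0.035 rad and angle between the x axis of phone_center and the x axis of bed, either way round below 0.08 rad and value of joint catch above 0.0105 m and linear speed of phone_back below 0.02 m/s); the robot touches nothing.
It fails at once if the tape roll is moved more than 20 mm (distance of tape_roll from where it was at the start of the episode above 0.02 m).
It fails at once if the red screwdriver is moved more than 20 mm (distance of red_screwdriver from where it was at the start of the episode above 0.02 m).
It fails at once if the tub of cotton buds is moved more than 20 mm (distance of bud_tub from where it was at the start of the episode above 0.02 m).
It also fails if it takes over 54 s, if anything falls off the work surface, if the arm or the gripper's body presses on something with over 40 N, if the wrist force passes 120 N, or if a joint passes its speed limit or range.

## Robot

A 6-joint arm with a two-finger parallel gripper is mounted at the origin on a cart in front of the work surface, level with it; the furniture and walls round the work are solid. World frame = base frame: x ahead of the robot, y to its left, z up, the work surface at z = 0. Lengths are in m, angles in rad, forces in N, time in s.
With the tool pointing down it reaches from about 0.35 to 0.85 m from the base axis. Payload 8.1 kg.
Tool frame: the origin (TCP) lies on the mounting face of the last link; the fingertips stand 173 mm ahead of it and the grasp point (between the pads) lies 155 mm ahead of it (env.grip_point_offset is the distance from the TCP to the grasp point, in m); z points along the fingers, y is the line along which they close (so a half turn about z gives the same grasp; the last joint's range is limited). The gripper opens to 85 mm and grips with 20 to 120 N. Pads are 22 mm wide; open, the fingers measure 114 mm over their backs; the gripper's body (76 mm by 85 mm) begins 54 mm behind the grasp point. The pads swing forward as they close: fully open they stand 13 mm farther back than shut.
Start: joints at [-1.313, 0.13, 1.488, -0, 1.523, -0.085], TCP at [0.202, -0.565, 0.405] pointing down, gripper open.
Joint ranges: [-2.96, 2.96], [-0.89, 2.26], [0.02, 2.5], [-1.34, 4.48], [0, 2.73], [-2.66, 2.66]. Speed limits (rad/s): [2.39, 2.39, 2.79, 3.14, 3.14, 3.14].

## Interface

Orientations are given as a unit quaternion [x, y, z, w].
In Python, from rig import env gives the robot as it stands. The module is installed in compiled form; this text tells all that it offers. Calls block until the motion is done:
- env.move_ptp(position, orientation): joint-space move of the TCP to a pose.
- env.move_straight(position, rotation=None, feed=0.15, threshold=None): straight line of the TCP; rotation=None keeps the orientation; feed is the mean speed in m/s. With threshold (N) it stops when the force on the tool has changed by that much, and returns True; else False.
- env.move_joints(angles): joint-space move.
- env.open() and env.close(grip_force=None): open the fingers fully, or close them until they stop; grip_force is the grip in N (None keeps the last).
- env.sleep(seconds).
- env.inverse_kinematics(position, orientation): joint angles nearest the present ones, or None.
- env.grab_frame(name): name is "scene" or "top"; returns the picture (480x640x3 uint8, blue, green, red); there is no depth.
- env.calibration(name): a dict with "mtx" (3x3 intrinsics, pixels), "distortion" ([k1, k2, p1, p2, k3] as OpenCV has them; the pictures are not rectified), "origin" and "rotation" of the camera in the world. Camera axes: x right, y up, looking along -z (the intrinsics and any distortion apply to the point x, -y, -z); pixel columns grow to the right and rows downward; lengths in m; the calibration is good to about 2 mm. A picture is of the moment at which its call begins. calibration takes no time and is no camera call.
A pose or a line that the arm cannot do raises env.MotionError and nothing moves.
- env.close_job(): hands the job in; it is judged then, once.
Readings, each from a call of its own:
- env.get_time_s(): time.
- env.get_q(): joint angles.
- env.get_joint_velocities(): joint speeds.
- env.get_joint_torque(): joint torques, N m.
- env.get_ee_pos(): TCP position.
- env.get_tool_rot(): TCP orientation.
- env.get_force(): force on the tool from outside, world axes, zero at the start.
- env.get_wrist_torque(): the same for the moment, N m.
- env.get_gripper_width(): opening from 0.0 (shut) to 1.0 (fully open).
- env.get_grip_force(): force on a finger pad.
Only numpy, scipy, OpenCV 4.12 (cv2) and the standard library are available. Lean on these libraries where they do the work, as an engineer would, in place of code of your own. Each camera call takes 0.05 s, during which the arm holds its last target. There are 200 camera calls.

## Working session

There is one attempt and no reset: what is moved stays moved. The work goes in short steps, each a Python script; the robot and the scene stay as the last script left them, time stands still between calls to the robot, and variables do not carry over. Pictures are saved under pics/ and viewed, at most 10 in all, crops included, and the job is handed in when it is done.

```bash
mkdir -p pics
python3 - <<'E'
from rig import env
import cv2,numpy as np
for n in("scene","top"):
    cv2.imwrite(f"pics/{n}0.png",env.grab_frame(n))
    c=env.calibration(n);print(n,{k:np.round(np.array(v),4).tolist() for k,v in c.items()})
print(env.get_time_s(),env.get_tool_rot(),env.grip_point_offset)
E
```

```text
scene {'mtx': [[464.1982, 0.0, 313.8745], [0.0, 464.1982, 246.0153], [0.0, 0.0, 1.0]], 'distortion': [-0.0698, 0.0, 0.0, 0.0, 0.0], 'origin': [-0.1312, 0.5143, 1.0098], 'rotation': [-0.1582, 0.346, 0.843, -0.3803]}
top {'mtx': [[527.1566, 0.0, 322.4218], [0.0, 527.1566, 244.2811], [0.0, 0.0, 1.0]], 'distortion': [-0.1325, 0.0, 0.0, 0.0, 0.0], 'origin': [0.395, -0.0478, 1.6611], 'rotation': [0.0253, -0.0314, -0.7034, 0.7096]}
0.1 [ 9.85344650e-01  1.70573207e-01 -5.00480711e-05 -8.36185308e-04] 0.1547
```

View pics/scene0.png

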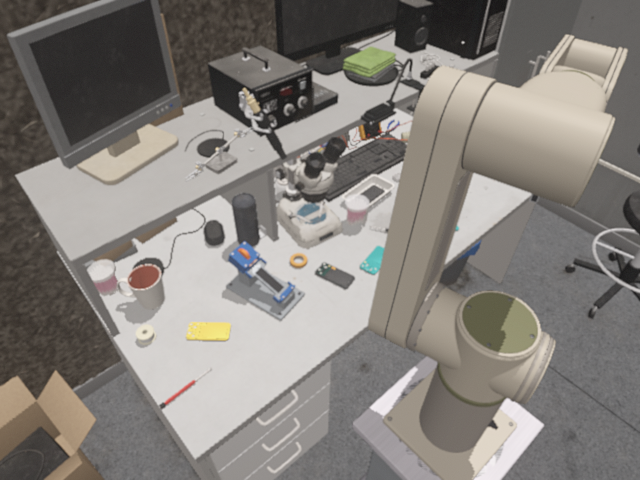

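View pics/top0.png

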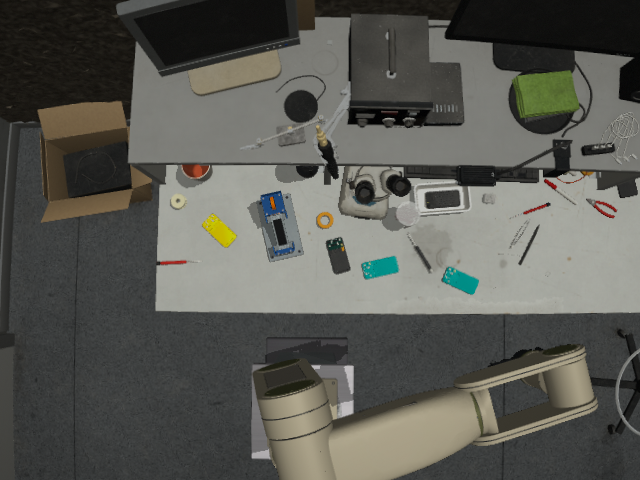

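The scene view shows the phone at about (335,275), the fixture around (262,275) and the tape at (298,261). In the top view the phone is at (338,255), the fixture at (280,225), and the shelf edge at row 163.

```bash
cat > h.py <<'E'
from rig import env
import cv2,numpy as np
from scipy.spatial.transform import Rotation as R
def ray(n,uv):
    c=env.calibration(n)
    p=cv2.undistortPoints(np.array(uv,float).reshape(-1,1,2),np.array(c["mtx"]),np.array(c["distortion"])).reshape(-1,2)
    d=np.c_[p[:,0],-p[:,1],-np.ones(len(p))]
    return np.array(c["origin"]),R.from_quat(c["rotation"]).apply(d)
def plane(n,uv,z):
    o,d=ray(n,uv);return o+d*((z-o[2])/d[:,2])[:,None]
def proj(n,P):
    c=env.calibration(n)
    q=R.from_quat(c["rotation"]).inv().apply(np.atleast_2d(P)-np.array(c["origin"]))*[1,-1,-1]
    return cv2.projectPoints(q,np.zeros(3),np.zeros(3),np.array(c["mtx"]),np.array(c["distortion"]))[0].reshape(-1,2)
def tri(uv1,uv2):
    o1,d1=ray("scene",uv1);o2,d2=ray("top",uv2);out=[]
    for a,b in zip(d1,d2):
        A=np.c_[a,-b];t=np.linalg.lstsq(A,o2-o1,rcond=None)[0]
        out.append((o1+a*t[0]+o2+b*t[1])/2)
    return np.array(out)
E
python3 - <<'E'
from h import *
a=cv2.imread("pics/scene0.png");b=cv2.imread("pics/top0.png")
A=a[235:320,220:362];B=b[185:280,255:355]
print(A.shape,B.shape)
cv2.imwrite("pics/c1.png",cv2.resize(A,None,fx=5.6,fy=5.6,interpolation=cv2.INTER_CUBIC))
cv2.imwrite("pics/c2.png",cv2.resize(B,None,fx=6,fy=6,interpolation=cv2.INTER_CUBIC))
# phone: dark/green region contour
for n,im,z in(("top",b,.006),("scene",a,.006)):
    x0,y0=(322,230) if n=="top" else (312,260)
    x1,y1=(356,278) if n=="top" else (358,290)
    m=(im[y0:y1,x0:x1].min(2)<95).astype(np.uint8)
    k,l,s,c=cv2.connectedComponentsWithStats(m);i=1+np.argmax(s[1:,4])
    cn=cv2.findContours((l==i).astype(np.uint8),cv2.RETR_EXTERNAL,cv2.CHAIN_APPROX_NONE)[0][0].reshape(-1,2)+[x0,y0]
    P=plane(n,cn,z)[:,:2];r=cv2.minAreaRect(P.astype(np.float32)*1000);print(n,s[i],r)
E
```

```text
(85, 142, 3) (95, 100, 3)
top [  4   7  24  37 580] ((493.5661315917969, -109.17359924316406), (110.80431365966797, 54.223297119140625), 15.668268203735352)
scene [ 4  6 15 15 75] ((514.5350952148438, -94.69388580322266), (49.6286506652832, 39.542503356933594), 17.89971160888672)
```

View pics/c1.png

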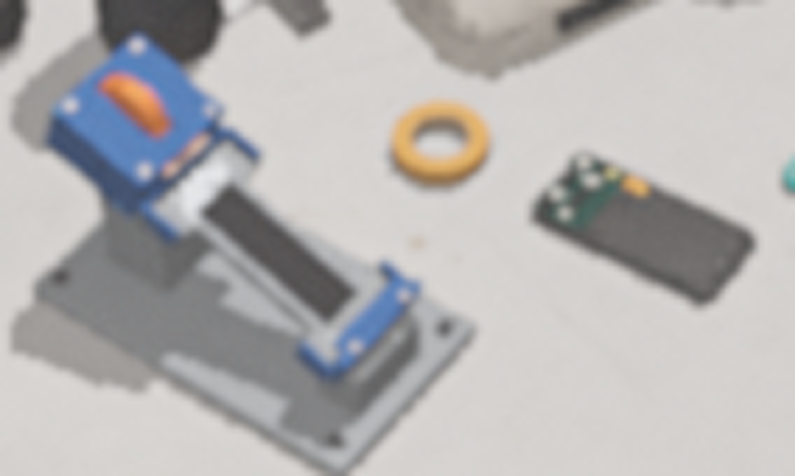

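View pics/c2.png

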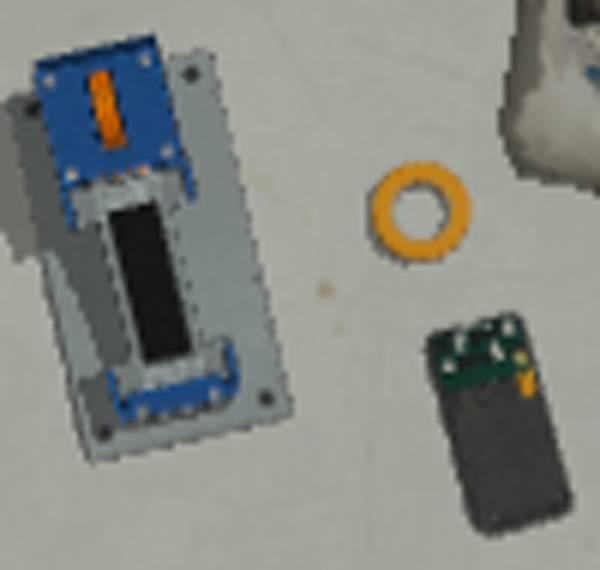

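```bash
cat > fit.py <<'E'
from h import *
from scipy.optimize import least_squares
T=lambda u,v:("top",(u+.5)/6-.5+255,(v+.5)/6-.5+185)
S=lambda u,v:("scene",(u+.5)/5.6-.5+220,(v+.5)/5.6-.5+235)
obs=[((122,31,18),T(35,60)),((122,-31,18),T(156,36)),((-50.5,25,14.5),T(128,393)),((-50.5,-25,14.5),T(229,373)),
((122,31,18),S(50,122)),((122,-31,18),S(140,33)),((96,0,28),T(106,110)),((96,0,28),S(140,97)),
((-50.5,25,14.5),S(314,345)),((-50.5,-25,14.5),S(392,278))]
L=np.array([o[0] for o in obs],float)/1000
def bed(p):return np.array([p[0],p[1],.064]),R.from_euler('ZY',[p[2],-np.radians(22)])
def res(p):
    t,r=bed(p);W=r.apply(L)+t
    return np.array([proj(o[1][0],w)[0]-o[1][1:] for w,o in zip(W,obs)]).ravel()
if __name__=="__main__":
    s=least_squares(res,[.55,.07,.2],loss='soft_l1');print(s.x,np.degrees(s.x[2]));print(s.fun.reshape(-1,2).round(1).tolist())
    a=cv2.imread("pics/scene0.png");b=cv2.imread("pics/top0.png");t,r=bed(s.x)
    Q=[[(64,31,18),(64,-31,18),(122,-31,18),(122,31,18)],[(-57.5,25,14.5),(-57.5,-25,14.5),(-50.5,-25,14.5),(-50.5,25,14.5)],[(-45,18,0),(-45,-18,0),(58,-18,0),(58,18,0)]]
    out=[]
    for n,im,(x0,x1,y0,y1) in(("scene",a,(220,310,235,325)),("top",b,(255,310,185,270))):
        k=6;I=cv2.resize(im[y0:y1,x0:x1],None,fx=k,fy=k,interpolation=cv2.INTER_CUBIC)
        for q in Q:
            uv=(proj(n,r.apply(np.array(q)/1000)+t)-[x0,y0]+.5)*k-.5
            cv2.polylines(I,[uv.round().astype(int)],True,(0,255,255),1)
        out.append(cv2.copyMakeBorder(I,0,540-I.shape[0],0,0,cv2.BORDER_CONSTANT)[:540])
    cv2.imwrite("pics/f1.png",np.hstack(out)[:, :800]);print(np.hstack(out).shape)
E
python3 fit.py
```

```text
[0.56116982 0.07164268 0.21517964] 12.328885418822729
[[-0.4, 1.7], [0.0, 1.5], [-1.4, -0.0], [-2.2, -0.0], [-0.0, -3.5], [-0.3, -0.9], [-0.1, 0.4], [-0.4, -1.2], [2.0, -0.8], [-0.0, -0.7]]
(540, 870, 3)
```

View pics/f1.png

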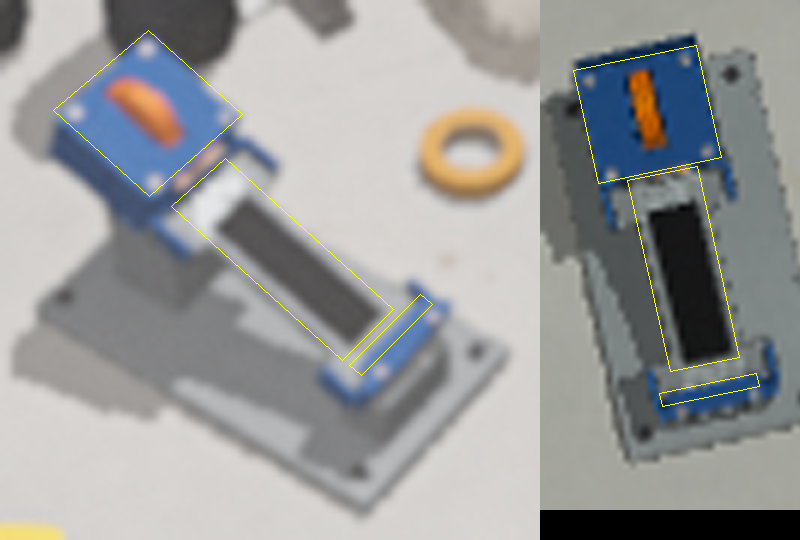

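The overlay fits closely: the back-face sliver in the top view misled the far corners, and the pad midline shows about a 1 mm shift towards -y. I'll refine this with edge profiles along the known lines.

```bash
cat > prof.py <<'E'
from fit import *
from scipy.ndimage import map_coordinates as mc
t,r=bed([0.56117,0.07164,0.21518])
im={n:cv2.imread(f"pics/{n}0.png").astype(float) for n in("scene","top")}
def prof(n,P):
    uv=proj(n,r.apply(P/1000)+t)
    return np.stack([mc(im[n][...,k],[uv[:,1],uv[:,0]],order=1) for k in range(3)],1)
def edge(n,ax,rng,fixed,z,f,others):
    s=np.arange(*rng,.5);o=[]
    for q in others:
        P=np.zeros((len(s),3));P[:,ax]=s;P[:,1-ax]=q;P[:,2]=z
        c=prof(n,P);g=np.convolve(np.gradient(f(c)),np.ones(5)/5,'same')[4:-4]
        i=4+np.argmax(g);j=4+np.argmin(g);o.append((s[i],s[j]))
    print(n,fixed,o)
blue=lambda c:c[:,0]-c[:,2]; br=lambda c:c.sum(1); org=lambda c:c[:,2]-c[:,0]; 
for n in im:
    edge(n,0,(-80,-35),"lip inner x (want -50.5, fall)",14.5,blue,(-15,-5,5,15))
    edge(n,0,(105,140),"head far x (122)",18,br,(-20,-10,10,20))
    edge(n,0,(105,140),"head far x blue",18,blue,(-20,-10,10,20))
    edge(n,1,(-45,45),"head sides y (+-31)",18,blue,(80,90,105,115))
    edge(n,1,(-10,45),"head side y+ bright",18,br,(75,115))
    edge(n,1,(-18,18),"wheel y sym",28,org,(93,96,99))
    edge(n,1,(-17,17),"pad y sym",0,br,(-25,-10,0,15,25))
    edge(n,1,(-50,50),"lip block y sym",7,blue,(-54,-52))
    edge(n,1,(10,50),"low guides y+",7,blue,(-44,42,46,50))
    edge(n,1,(-50,-10),"low guides y-",7,blue,(-44,42,46,50))
E
python3 prof.py
```

```text
scene lip inner x (want -50.5, fall) [(np.float64(-66.5), np.float64(-53.0)), (np.float64(-67.0), np.float64(-53.0)), (np.float64(-67.5), np.float64(-53.5)), (np.float64(-59.5), np.float64(-53.5))]
scene head far x (122) [(np.float64(137.0), np.float64(119.0)), (np.float64(136.0), np.float64(108.5)), (np.float64(137.5), np.float64(108.5)), (np.float64(137.0), np.float64(118.5))]
scene head far x blue [(np.float64(118.0), np.float64(111.5)), (np.float64(108.5), np.float64(120.5)), (np.float64(113.0), np.float64(120.0)), (np.float64(107.0), np.float64(121.0))]
scene head sides y (+-31) [(np.float64(8.0), np.float64(-5.5)), (np.float64(8.0), np.float64(-9.5)), (np.float64(7.0), np.float64(-9.0)), (np.float64(-18.0), np.float64(20.5))]
scene head side y+ bright [(np.float64(-0.5), np.float64(32.5)), (np.float64(20.5), np.float64(29.5))]
scene wheel y sym [(np.float64(-5.0), np.float64(13.5)), (np.float64(-4.5), np.float64(13.5)), (np.float64(-4.0), np.float64(13.0))]
scene pad y sym [(np.float64(10.5), np.float64(-13.0)), (np.float64(11.0), np.float64(-12.5)), (np.float64(11.0), np.float
[... 1466 characters left out ...]
.0)), (np.float64(-5.0), np.float64(4.5))]
top pad y sym [(np.float64(10.0), np.float64(-15.0)), (np.float64(10.0), np.float64(-15.0)), (np.float64(11.0), np.float64(-14.0)), (np.float64(11.0), np.float64(-14.0)), (np.float64(11.5), np.float64(-13.5))]
top lip block y sym [(np.float64(25.5), np.float64(29.0)), (np.float64(25.5), np.float64(-31.0))]
top low guides y+ [(np.float64(26.5), np.float64(30.0)), (np.float64(29.0), np.float64(32.5)), (np.float64(28.5), np.float64(31.5)), (np.float64(27.5), np.float64(31.0))]
top low guides y- [(np.float64(-36.0), np.float64(-32.5)), (np.float64(-35.0), np.float64(-29.5)), (np.float64(-33.0), np.float64(-30.0)), (np.float64(-34.0), np.float64(-30.5))]
```

```bash
cat >> h.py <<'E'
BY=.2332; BR=R.from_euler('ZY',[BY,-np.radians(22)])
B0=np.array([.56117,.07164,.064])+R.from_euler('ZY',[.21518,-np.radians(22)]).apply([-.0019,-.0013,0])*[1,1,0]
def tip(p,rot,L): # TCP for point L ahead of TCP at world p
    return np.array(p)-rot.apply([0,0,L])
def st(m=""): print(m,"t%.2f"%env.get_time_s(),"F",np.round(env.get_force(),1),"w%.3f"%env.get_gripper_width(),"ee",np.round(env.get_ee_pos(),4))
E
python3 - <<'E'
from h import *
print(B0)
rot=R.from_euler('ZX',[.2735,np.pi]);q=rot.as_quat()
x,y=.4936,-.1092
print(env.inverse_kinematics([x,y,.172],q))
env.move_ptp([x,y,.26],q);st("above")
f=env.move_straight([x,y,.153],feed=.05,threshold=4);st(f"touch {f}")
E
```

```text
[0.55972656 0.06999383 0.064     ]
[-3.19177700e-01  1.29719009e-01  1.94398685e+00 -4.44089210e-16
  1.06788680e+00  9.78118627e-01]
above t2.12 F [-0.4 -0.2 -0.1] w0.997 ee [ 0.4937 -0.11    0.2604]
touch True t3.89 F [-2.3  1.2  6.7] w0.999 ee [ 0.4936 -0.1092  0.1603]
```

Run:
```python
from h import *
x,y=.4936,-.1092
env.move_straight([x,y,.1705],feed=.1);st("up")
env.close(30);st("closed");print(env.get_grip_force())
env.move_straight([x,y,.26],feed=.15);st("lift");print(env.get_grip_force())
for n in("top","scene"): cv2.imwrite(f"pics/{n}1.png",env.grab_frame(n))
a=cv2.imread("pics/scene1.png");uv=proj("scene",[x,y,.09])[0];print(uv)
u,v=map(int,uv)
cv2.imwrite("pics/g1.png",cv2.resize(a[v-60:v+40,u-70:u+60],None,fx=6,fy=6,interpolation=cv2.INTER_CUBIC))
```

```text
up t4.15 F [-1.2 -0.4  0.2] w0.999 ee [ 0.4943 -0.1094  0.1713]
closed t4.56 F [-0.7  0.2  1.1] w0.621 ee [ 0.4935 -0.1092  0.1703]
31.674383282661438
lift t5.31 F [ 0.4  0.4 -1.4] w0.618 ee [ 0.4932 -0.109   0.2591]
31.596858501434326
[335.17356205 253.76404785]
```

View pics/g1.png

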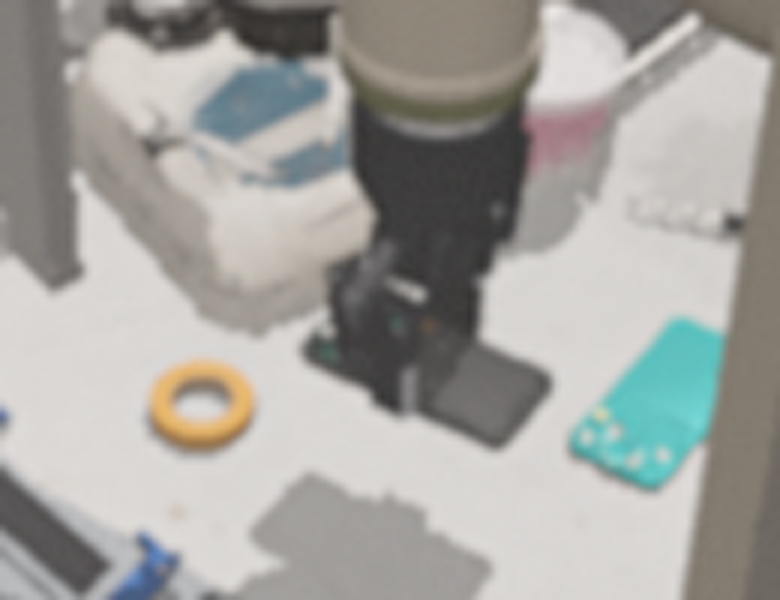

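Phone held level; its near short edge is at about (524,414) in the crop. I'll check where it sits along the grip, then go to the tilted pre-insert pose.

```bash
cat >> h.py <<'E'
LG=.1705-.003   # TCP to phone centre along tool z
def ph(c,a,dx=0): # TCP pose for phone centre at bed coords c(mm), nose-up tilt a deg; dx: phone centre offset along tool x
    rot=BR*R.from_euler('YX',[-np.radians(a),np.pi])
    return B0+BR.apply(np.array(c)/1000)-rot.apply([dx,0,LG]),rot
def ctr(xs,zs,a): # phone centre from low-bottom corner (mm)
    s,c=np.sin(np.radians(a)),np.cos(np.radians(a))
    return [xs+56*c-3*s,0,zs+56*s+3*c]
E
python3 - <<'E'
from h import *
ee=np.array(env.get_ee_pos());rot=R.from_quat(env.get_tool_rot())
u,v=int(335.17),int(253.76)
m=np.array([(524+.5)/6-.5+u-70,(414+.5)/6-.5+v-60])
P=plane("scene",[m],ee[2]-.1705+.004)[0]
print("near end in tool",rot.inv().apply(P-ee))
# top view
b=cv2.imread("pics/top1.png");uv=proj("top",ee-[0,0,.17])[0].astype(int);print(uv)
g=b[uv[1]-25:uv[1]+45,uv[0]-40:uv[0]+40]
cv2.imwrite("pics/g2.png",cv2.resize(g,None,fx=7,fy=7,interpolation=cv2.INTER_CUBIC))
# go to pre-insert, 25 mm out from lip and above
a=12
for xs,zs in((-25,14),):
    p,r=ph(ctr(xs,zs,a),a);print(p,env.inverse_kinematics(p,r.as_quat()))
p2=p+[0,0,.08]
env.move_ptp(p2,r.as_quat());st("pre+")
env.move_straight(p,feed=.1);st("pre")
for n in("top","scene"): cv2.imwrite(f"pics/{n}2.png",env.grab_frame(n))
a=cv2.imread("pics/scene2.png")[225:325,215:320];b=cv2.imread("pics/top2.png")[180:270,255:315]
A=cv2.resize(a,None,fx=4.5,fy=4.5,interpolation=cv2.INTER_CUBIC);Bm=cv2.resize(b,None,fx=5,fy=5,interpolation=cv2.INTER_CUBIC)
cv2.imwrite("pics/i1.png",np.hstack([A,Bm[:450]]));print(A.shape,Bm.shape)
E
```

```text
near end in tool [-0.05257457 -0.00122609  0.16672883]
[338 253]
[0.48447964 0.05212108 0.24028112] [-0.06279068 -0.29672427  2.26725243  0.28558859  0.61746877  1.08819548]
pre+ t6.28 F [ 0.1  0.5 -0. ] w0.620 ee [0.4844 0.0517 0.3197]
pre t7.22 F [ 0.7  0.3 -0.6] w0.623 ee [0.4849 0.052  0.241 ]
(450, 472, 3) (450, 300, 3)
```

View pics/i1.png

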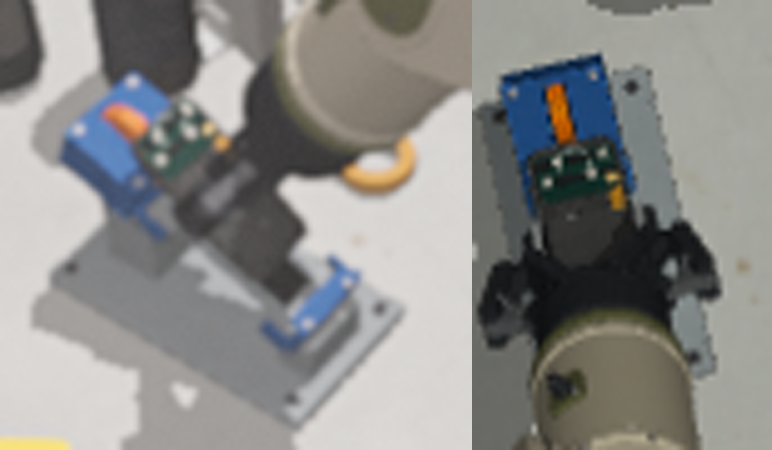

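The scene view shows the phone nose pointing at the lip at (310,310), with the upper end clear above the head. Next I touch the bed with the nose to get its true height, then slide under the lip until the stop.

Run:
```python
from h import *
a=12
go=lambda xs,zs,f,th=None:env.move_straight(ph(ctr(xs,zs,a),a)[0],feed=f,threshold=th)
go(-44,8,.06);st("hi");env.sleep(.2)
def corner():
    ee=np.array(env.get_ee_pos());p0=ph(ctr(0,0,a),a)[0];return BR.inv().apply(ee-p0)*1000
f=go(-44,-5,.02,3);st(f"down {f}");c=corner();print(c)
zz=c[2]
go(-44,zz+2,.03);env.sleep(.2);st("raised")
f=go(-64,zz+2,.02,4);st(f"in {f}");print(corner())
```

```text
hi t7.81 F [-0.3  0.5 -1.1] w0.617 ee [0.4691 0.0485 0.2272]
down True t8.52 F [-0.2 -0.8  4. ] w0.618 ee [0.4733 0.0494 0.2186]
[-4.38323849e+01 -3.19540714e-02 -1.82553405e+00]
raised t8.97 F [-0.8 -0.6 -1.2] w0.616 ee [0.4721 0.0493 0.2199]
in True t9.64 F [3.3 1.2 0.6] w0.620 ee [0.4607 0.0465 0.2156]
[-5.69133403e+01  1.74716061e-02  3.06997922e-01]
```

Run:
```python
from h import *
xs,zz=-56.4,-1.7
for a,z in((12,zz+1),(8,zz+.7),(4,zz+.5),(1,zz+.4)):
    p,r=ph(ctr(xs,z,a),a);f=env.move_straight(p,r.as_quat(),feed=.03,threshold=12);st(f"a{a} {f}")
    if f:break
else:
    p,r=ph(ctr(xs,zz-2,0),0);f=env.move_straight(p,r.as_quat(),feed=.015,threshold=5);st(f"flat {f}")
p0=ph([0,0,0],0)[0];print(BR.inv().apply(np.array(env.get_ee_pos())-p0)*1000)
for n in("top","scene"): cv2.imwrite(f"pics/{n}3.png",env.grab_frame(n))
a=cv2.imread("pics/scene3.png")[225:325,215:320];b=cv2.imread("pics/top3.png")[180:270,255:315]
A=cv2.resize(a,None,fx=4.5,fy=4.5,interpolation=cv2.INTER_CUBIC);Bm=cv2.resize(b,None,fx=5,fy=5,interpolation=cv2.INTER_CUBIC)
cv2.imwrite("pics/j1.png",np.hstack([A,Bm[:450]]))
```

```text
a12 False t9.89 F [ 0.2 -0.2  1.6] w0.621 ee [0.4615 0.0466 0.2149]
a8 False t10.46 F [ 0.3 -1.2  1. ] w0.616 ee [0.4735 0.0495 0.2175]
a4 False t11.03 F [-0.2 -0.9  2.7] w0.623 ee [0.4856 0.0524 0.2195]
a1 True t11.43 F [-2.6 -1.   4.7] w0.622 ee [0.495  0.0546 0.2209]
[-2.92691694 -0.03506301  2.90357584]
```

View pics/j1.png

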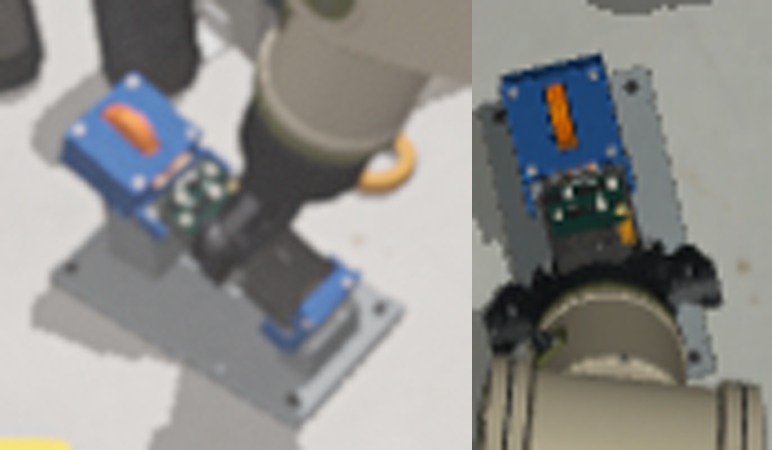

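The lip covers the low end, and the upper end sits right at the catch edge, at about (585,175) in the composite. I'll check whether the upper end is resting on the step.

Run:
```python
from h import *
from scipy.ndimage import map_coordinates as mc
st();r=R.from_quat(env.get_tool_rot());
rel=(BR.inv()*r*R.from_euler('X',-np.pi)).as_euler('ZYX',degrees=True);print(rel,env.get_wrist_torque())
for n in("top","scene"):
    im=cv2.imread(f"pics/{n}3.png").astype(float)
    for y in(-18,-6,6,18):
        s=np.arange(40,72,2.);uv=proj(n,BR.apply(np.c_[s,0*s+y,0*s+7]/1000)+B0)
        print(n,y,[ "%d/%d/%d"%tuple(mc(im[...,k],[uv[i:i+1,1],uv[i:i+1,0]],order=1)[0] for k in range(3)) for i in range(len(s))])
```

```text
t11.53 F [-2.6 -0.2  4.8] w0.619 ee [0.4949 0.0546 0.2209]
[-0.01260277 -0.7721638   0.01053382] [0.0522732  0.39103826 0.02244402]
top -18 ['41/48/19', '41/49/22', '71/79/63', '103/113/108', '112/122/119', '94/103/97', '64/70/61', '53/57/51', '54/54/50', '70/58/48', '80/57/39', '89/54/28', '108/63/28', '116/68/31', '119/70/33', '119/69/30']
top -6 ['44/52/28', '44/51/22', '37/42/24', '32/34/27', '32/34/28', '57/61/52', '84/90/77', '76/81/76', '72/76/74', '63/64/62', '94/82/73', '110/87/73', '114/74/49', '116/70/36', '117/68/29', '116/67/29']
top 6 ['57/62/47', '49/56/33', '82/90/74', '120/130/123', '160/172/173', '124/134/128', '86/94/85', '59/68/65', '49/55/55', '49/50/49', '79/66/56', '99/72/50', '112/69/36', '115/68/31', '116/68/28', '116/67/28']
top 18 ['50/57/35', '42/48/23', '35/39/24', '31/32/27', '29/28/28', '35/39/26', '43/47/35', '50/53/50', '56/58/56', '58/57/54', '56/45/36', '81/51/26', '113/67/29', '118/69/31', '120/70/31', '120/70/30']
scene -18 ['93/100/82', '112/118/105', '144/151/146', '160/167/167', '161/169/169', '145/153/150', '128/132/127', '120/116/111', '124/107/98', '133/105/92', '139/115/107', '140/124/127', '141/121/125', '153/118/113', '177/128/103', '191/134/94']
scene -6 ['117/123/109', '108/114/98', '91/96/82', '86/88/81', '91/92/90', '123/124/123', '155/155/156', '155/153/152', '144/136/133', '136/124/124', '143/137/148', '150/156/178', '151/153/178', '159/139/152', '177/132/116', '187/131/93']
scene 6 ['127/131/121', '146/150/141', '156/161/156', '164/170/168', '173/179/179', '161/168/165', '153/157/154', '128/128/124', '115/106/101', '122/107/104', '136/128/135', '146/150/169', '153/152/175', '164/140/151', '177/130/116', '187/131/95']
scene 18 ['114/121/107', '93/99/81', '81/85/73', '77/79/75', '79/81/79', '85/87/84', '95/98/93', '104/102/99', '110/98/92', '114/89/77', '117/89/75', '114/84/70', '126/95/82', '149/118/105', '176/151/142', '197/183/184']
```

Run:
```python
from h import *
xs=-56.4
p,r=ph(ctr(xs,-.3,0),0);f=env.move_straight(p,r.as_quat(),feed=.02,threshold=12);st(f"flat {f}");print(env.get_wrist_torque())
f=env.move_straight(p-BR.apply([0,0,.003]),feed=.01,threshold=5);st(f"press {f}");print(env.get_wrist_torque())
p0=ph([0,0,0],0)[0];print(BR.inv().apply(np.array(env.get_ee_pos())-p0)*1000)
env.open();env.sleep(.3);st("open")
env.move_straight(np.array(env.get_ee_pos())+BR.apply([0,0,.10]),feed=.15);st("off")
for n in("top","scene"): cv2.imwrite(f"pics/{n}4.png",env.grab_frame(n))
a=cv2.imread("pics/scene4.png")[225:325,215:320];b=cv2.imread("pics/top4.png")[180:270,255:315]
A=cv2.resize(a,None,fx=4.5,fy=4.5,interpolation=cv2.INTER_CUBIC);Bm=cv2.resize(b,None,fx=5,fy=5,interpolation=cv2.INTER_CUBIC)
cv2.imwrite("pics/k1.png",np.hstack([A,Bm[:450]]))
```

```text
flat False t11.83 F [-5.8 -1.6  7.1] w0.620 ee [0.4975 0.0552 0.2219]
[0.01193169 0.64285638 0.05055374]
press True t12.04 F [-5.1 -0.5  8.7] w0.615 ee [0.4977 0.0552 0.222 ]
[0.01241206 0.54142513 0.06152477]
[ 0.0087066  -0.09424184  2.8846579 ]
open t12.77 F [-0.1  0.1  0.3] w0.996 ee [0.4972 0.0552 0.2213]
off t13.58 F [-0.2  0.3  0.2] w1.001 ee [0.4606 0.0465 0.3132]
```

View pics/k1.png

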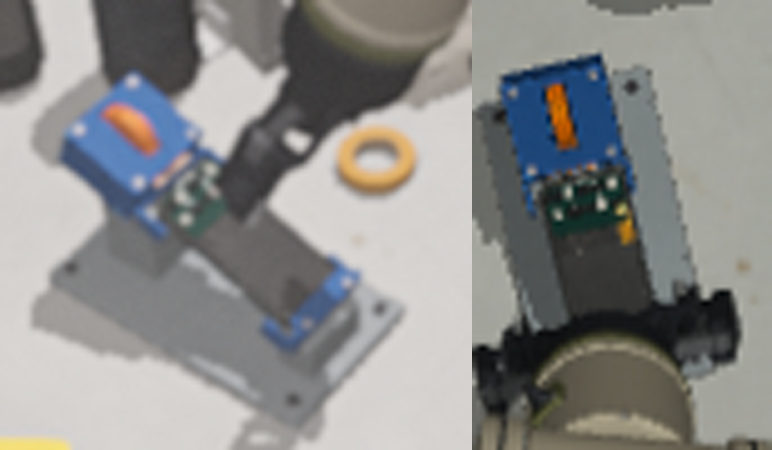

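The phone lies under the lip, but the image doesn't show whether the upper end is down past the step. I'll feel the tilt with a light fingertip touch near both ends, which also helps it seat.

```bash
cat >> h.py <<'E'
RT=BR*R.from_euler('X',np.pi)
def fp(x,y,z): return tip(B0+BR.apply(np.array([x,y,z])/1000),RT,.173)
def ft(): return BR.inv().apply(np.array(env.get_ee_pos())+RT.apply([0,0,.173])-B0)*1000
E
python3 - <<'E'
from h import *
q=RT.as_quat()
env.close(20)
env.move_straight(fp(-33,0,30),q,feed=.15)
for x in(-33,37):
    env.move_straight(fp(x,0,14),q,feed=.12);env.sleep(.2)
    f=env.move_straight(fp(x,0,-2),q,feed=.012,threshold=3);env.sleep(.1);st(f"{x} {f}");print(ft())
    env.move_straight(fp(x,0,20),q,feed=.12)
E
```

```text
-33 True t16.39 F [-2.8 -0.3  6.2] w0.002 ee [0.4643 0.0473 0.2186]
[-3.30159082e+01 -5.22241314e-04  7.03370927e+00]
37 True t18.40 F [-0.9  0.   4.8] w0.000 ee [0.5275 0.0623 0.2448]
[3.70170469e+01 3.80116924e-03 7.06034480e+00]
```

The touches agree within 0.03 mm over 70 mm, so the phone lies flat and seated. On to the thumbwheel.

Run:
```python
from h import *
q=RT.as_quat()
env.move_straight(fp(60,0,45),q,feed=.15)
env.move_straight(fp(105,0,38),q,feed=.12);env.sleep(.2)
f=env.move_straight(fp(105,0,24),q,feed=.012,threshold=4);env.sleep(.1);st(f"press {f}");c=ft();print(c)
for x in np.arange(101,84,-4):
    env.move_straight(fp(x,0,c[2]-.3),q,feed=.03);st(x);print(BR.inv().apply(env.get_force()).round(1))
env.move_straight(fp(85,0,45),q,feed=.15)
env.move_straight(fp(20,0,110),q,feed=.2);st("off")
for n in("top","scene"): cv2.imwrite(f"pics/{n}5.png",env.grab_frame(n))
a=cv2.imread("pics/scene5.png")[230:300,225:300];b=cv2.imread("pics/top5.png")[180:240,255:300]
A=cv2.resize(a,None,fx=6,fy=6,interpolation=cv2.INTER_CUBIC);Bm=cv2.resize(b,None,fx=7,fy=7,interpolation=cv2.INTER_CUBIC)
cv2.imwrite("pics/l1.png",np.hstack([A,Bm[:420]]))
```

```text
press True t20.68 F [-2.8 -0.6  5.5] w-0.003 ee [0.5811 0.0751 0.2899]
[ 1.04992835e+02 -1.11821360e-03  2.82092797e+01]
101 t20.93 F [-2.3 -0.9  6.2] w0.002 ee [0.5777 0.0742 0.2887]
[ 0.1 -0.3  6.7]
97 t21.22 F [-3.2 -0.5  6. ] w-0.000 ee [0.5739 0.0732 0.287 ]
[-0.8  0.2  6.8]
93 t21.50 F [-4.4 -1.8  6.7] w0.000 ee [0.5702 0.0724 0.2855]
[-1.8 -0.8  7.9]
89 t21.78 F [-4.7 -1.   8.4] w-0.001 ee [0.5665 0.0715 0.2839]
[-1.4  0.1  9.6]
85 t22.07 F [-4.8 -2.3  6.1] w0.000 ee [0.5625 0.0706 0.2816]
[-2.5 -1.1  7.6]
off t22.94 F [ 0.4 -1.   0. ] w0.001 ee [0.4749 0.0498 0.3336]
```

View pics/l1.png

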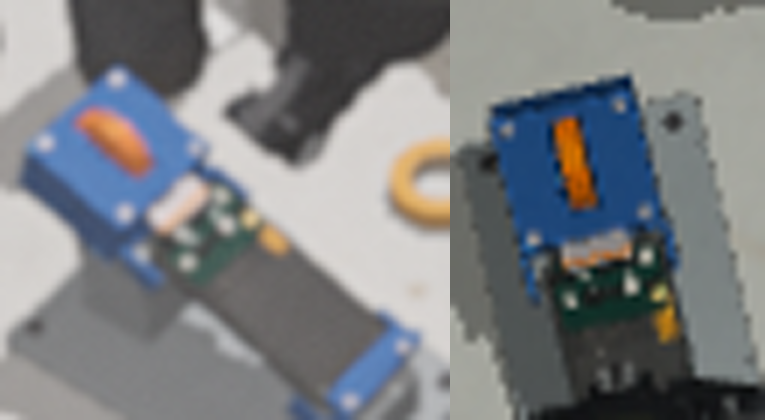

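The catch is out, with its orange stripe at (595,258) over the phone's end. I'll make a second stroke to be sure it's fully out, and compare the stripe position before and after.

Run:
```python
from h import *
q=RT.as_quat()
env.move_straight(fp(85,0,45),q,feed=.2)
env.move_straight(fp(105,0,36),q,feed=.12);env.sleep(.2)
f=env.move_straight(fp(105,0,24),q,feed=.015,threshold=5);env.sleep(.1);c=ft();st(f"press {f}")
for x in(95,85):
    env.move_straight(fp(x,0,c[2]-.5),q,feed=.03);print(BR.inv().apply(env.get_force()).round(1))
env.move_straight(fp(85,0,45),q,feed=.15)
env.move_straight(fp(20,0,110),q,feed=.2)
env.move_straight(np.array(env.get_ee_pos())+[-.05,-.12,.05],feed=.2);st("off")
cv2.imwrite("pics/top6.png",env.grab_frame("top"));cv2.imwrite("pics/scene6.png",env.grab_frame("scene"))
from scipy.ndimage import map_coordinates as mc
s=np.arange(40,68,.5)
for n in("top","scene"):
  for k in(0,5,6):
    im=cv2.imread(f"pics/{n}{k}.png").astype(float);o=[]
    for y in(-8,-4,0,4,8):
        uv=proj(n,BR.apply(np.c_[s,0*s+y,0*s+13.5]/1000)+B0)
        v=[mc(im[...,j],[uv[:,1],uv[:,0]],order=1) for j in(0,2)];o.append(s[np.argmax(v[1]-v[0])])
    print(n,k,o)
```

```text
press True t24.85 F [-1.  -0.4  4.7] w-0.002 ee [0.5814 0.0751 0.29  ]
[ 2.3 -0.4  6.1]
[0.8 0.6 5.6]
off t27.51 F [-0.5  0.1 -0.6] w0.000 ee [ 0.4251 -0.07    0.3827]
top 0 [np.float64(62.0), np.float64(63.0), np.float64(40.5), np.float64(61.5), np.float64(42.5)]
top 5 [np.float64(53.0), np.float64(54.0), np.float64(55.0), np.float64(52.5), np.float64(53.5)]
top 6 [np.float64(52.5), np.float64(51.0), np.float64(51.5), np.float64(52.5), np.float64(50.5)]
scene 0 [np.float64(62.0), np.float64(62.0), np.float64(61.5), np.float64(61.5), np.float64(61.5)]
scene 5 [np.float64(53.5), np.float64(53.0), np.float64(52.5), np.float64(52.0), np.float64(52.0)]
scene 6 [np.float64(51.0), np.float64(51.0), np.float64(51.0), np.float64(51.0), np.float64(51.0)]
```

The second stroke moved it about another 2 mm, so I'll make a third.

Run:
```python
from h import *
q=RT.as_quat()
env.move_straight(fp(20,0,110),q,feed=.25)
env.move_straight(fp(85,0,45),q,feed=.25)
for i in range(2):
    env.move_straight(fp(105,0,34),q,feed=.12);env.sleep(.2)
    f=env.move_straight(fp(105,0,24),q,feed=.015,threshold=6);env.sleep(.1);c=ft();st(f"press {f}")
    for x in(95,85):
        env.move_straight(fp(x,0,c[2]-.6),q,feed=.03);print(BR.inv().apply(env.get_force()).round(1))
    env.move_straight(fp(85,0,36),q,feed=.15)
env.move_straight(fp(20,0,110),q,feed=.25)
env.move_straight(np.array(env.get_ee_pos())+[-.05,-.12,.05],feed=.25);st("off")
for n in("top","scene"):cv2.imwrite(f"pics/{n}7.png",env.grab_frame(n))
from scipy.ndimage import map_coordinates as mc
s=np.arange(40,68,.25)
for n in("top","scene"):
  for k in(0,6,7):
    im=cv2.imread(f"pics/{n}{k}.png").astype(float);o=[]
    for y in np.arange(-10,11,2):
        uv=proj(n,BR.apply(np.c_[s,0*s+y,0*s+13.5]/1000)+B0)
        v=[mc(im[...,j],[uv[:,1],uv[:,0]],order=1) for j in(0,2)];o.append(s[np.argmax(v[1]-v[0])])
    print(n,k,np.median(o))
```

```text
press True t29.95 F [-0.7  0.6  5.7] w0.001 ee [0.5816 0.0752 0.29  ]
[1.2 0.3 6.1]
[1.3 0.1 6.8]
press True t32.24 F [-1.4 -0.3  4.6] w0.000 ee [0.5816 0.0752 0.2901]
[2.8 0.5 5.9]
[ 0.4 -0.2  5.5]
off t34.69 F [ 0.1  0.4 -0.4] w0.001 ee [ 0.4249 -0.0701  0.3829]
top 0 43.75
top 6 51.25
top 7 51.25
scene 0 61.5
scene 6 51.0
scene 7 51.0
```

Run:
```python
from rig import env
print(env.close_job(),env.get_time_s())
```

```text
the job is handed in; nothing more can be done
the job is handed in; nothing more can be done
```

I handed the job in at about 35 s of the 54 s allowed: the phone back lies flat in the fixture with one end under the lip, and the catch is out over its upper end and stopped moving after the second of four wheel strokes; the rig gave no verdict.

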